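# Compare a sample tile with the control tile under a loupe

## Task

Slide the loose spot tile flush against the free end of the control tile clamped at the reading station, end to end with their long sides in line, so that both can be read in one view. Then pick up the loupe by its handle and hold it level with the middle of its lens over the middle of the joint between the two tiles, at the focal height marked by the pointer on the gauge post. Finish while still holding it there in the gripper, clear of everything; leave the gauge's setting and the other things on the bench as they are.

Things in the scene. Friction and masses are not known exactly. Their poses are not given: they have to be found in the camera images.
- station: fixed reading station: white control tile (56 mm along x, 80 along y, 14 high, six wells) clamped at its far end by a 62 mm wide, 22 mm high bracket (y = 82 to 118 mm) with an upright gauge post (10 mm thick, at y = 104, 176 mm tall). Origin: on the bench, under the middle of the control tile's free end face; y points from there to the post, x across, z up. The loose tile belongs on the -y side
- seam (a point): middle of the upper edge of the control tile's free end face, 14 mm above the bench: the middle of the joint once the tiles are together; same axes as the station
- collar (a joint): height setting of the dark steel collar on the gauge post, in m, 0 to 0.04, held by friction (5 N): the pointer is at 75 mm above the bench plus this value. Not to be changed
- pointer (a point): tip of the gauge's pointer, a thin tapered steel bar reaching 55 mm from the post towards the joint, ending at y = 49 mm in the station's frame. Its height above the bench is the focal height for the middle of the lens. A screw with a black knob sticks out 37 mm on the collar's +x side. z up
- tile: loose white spot tile, 56 mm along x, 80 along y, 14 high, six wells on top, about 0.14 kg, lying flat on the bench on the -y side of the station, a gap away. Origin: centre of its underside; y points to its end that faces the control tile, z up
- tile_face (a point): centre of the loose tile's end face that goes against the control tile (40 mm along y from the tile's origin, 7 mm up)
- loupe: loupe lying flat: straight black handle (x = -45 to 55 mm, 14 mm wide, 16 thick), at its end a round lens in a dark steel rim, 68 mm outer diameter, 16 thick. About 0.09 kg. Origin: underside of the handle near its middle, best gripped there across y; x points along the handle to the lens, z up. Level when z is vertical
- lens (a point): middle of the lens: 95 mm along x from the loupe's origin and 8 mm up (mid-thickness of handle and rim)
- dropper_a: dropper bottle, 25 mm in diameter, 64 mm tall, pointed cap, loose; a bystander. Origin: centre of its underside. It stands beside the control tile on its +x side
- dropper_b: dropper bottle, 25 mm in diameter, 64 mm tall, pointed cap, loose; a bystander. Origin: centre of its underside
- dropper_c: dropper bottle, 25 mm in diameter, 64 mm tall, pointed cap, loose; a bystander. Origin: centre of its underside
- rack: ivory comb-shaped tube rack, 30 mm along x, 200 mm along y, 53 mm tall, loose, empty; a bystander. Origin: centre of its underside
- big_tile: large spare spot tile, 90 x 115 x 10 mm, with twelve wells, loose; a bystander, not the tile to slide. Origin: centre of its underside
- marker: blue and white marker pen lying along y, 125 x 14 x 14 mm, loose; a bystander. Origin: centre of its underside
- mouse: computer mouse, 105 x 60 x 30 mm, loose; a bystander. Origin: centre of its underside
Not all that is in view belongs to the job. What is shaped like the tile but pink or yellow is not meant.

How it is judged:
By the outcome, as a careful person would: the job done as asked, in the order asked, and still so for the second after the job is handed in, while the arm keeps its last pose, push and grip.
It also fails if it takes over 56 s, if anything falls off the work surface, if the arm or the gripper's body presses on something with over 40 N, if the wrist force passes 120 N, or if a joint passes its speed limit or range.

## Robot

A 6-joint arm with a two-finger parallel gripper is mounted at the origin on the work surface. World frame = base frame: x ahead of the robot, y to its left, z up, the work surface at z = 0. Lengths are in m, angles in rad, forces in N, time in s.
With the tool pointing down it reaches from about 0.25 to 0.725 m from the base axis. Payload 4 kg.
Tool frame: the origin (TCP) lies on the centre line of the jaws, within the pads' length; the fingertips stand 22 mm ahead of it and the grasp point (between the pads) lies 3 mm ahead of it; z points along the fingers, y is the line along which they close (so a half turn about z gives the same grasp; the last joint's range is limited). The gripper opens to 85 mm and grips with 20 to 120 N. Pads are 22 mm wide; open, the fingers measure 114 mm over their backs; the gripper's body (76 mm by 85 mm) begins 54 mm behind the grasp point. The pads swing forward as they close: fully open they stand 13 mm farther back than shut.
Start: joints at [-1.116, 0.241, 0.005, 1.335, 0, 1.571], TCP at [0.22, -0.449, 0.253] pointing down, gripper open.
Joint ranges: [-2.72, 2.72], [-1.05, 1.87], [-1.09, 1.28], [-1.99, 2.15], [-1.42, 1.44], [-3.14, 3.14]. Speed limits (rad/s): [2.79, 2.79, 3.14, 3.14, 3.14, 3.14].

## Interface

Orientations are given as a unit quaternion [x, y, z, w].
In Python, from workcell import bot gives the robot as it stands.
- The arm moves only by the shell command python3 -m inch 'ROWS'. ROWS is JSON, one flat list of numbers, 7 for each row, row after row: the shift along the world's x, y, z in mm, then the turn, a rotation vector about the world's x, y, z in rad, then the opening in per cent of the stroke, from 0 (shut) to 100 (fully open). A call has 1 to 8 rows; each row is the pose to reach, as a shift and turn from the pose commanded when the call began; what a row does not reach only later rows make up. A row lasts 1/12 s, in which the tool goes at most 41.7 mm and 7.16 degrees, less where a joint would pass 70% of its speed; a pose out of reach is approached as far as the arm can. A call with a gripper value outside its range is refused whole. The fingers move at their own pace and stop on an object; the grip force is fixed at half the most. Time passes only in rows, so rows that repeat a pose let the fingers close. It gives the time, the measured TCP pose, the force, the opening and the grip force at its end, in the units of the state.
- bot.get_obs(): the state, without advancing time (a new reading comes with each control period).
- bot.camera(name): name is "side" or "top"; returns the picture (400x640x3 uint8, blue, green, red); there is no depth.
- bot.camera_info(name): a dict with "intrinsics" (3x3 intrinsics, pixels), "camera_from_world" (4x4, takes a point from world to camera coordinates). Camera axes: x right, y down, z forward; pixel columns grow to the right and rows downward; lengths in m; the calibration is good to about 2 mm. A picture is of the moment at which its call begins. camera_info takes no time and is no camera call.
- bot.job_done(): hands the job in; it is judged then, once.
Trained networks look in the newest picture that a camera, given by its name, has taken for a name from the list of things; names that differ only in an ending like _2 or _b are one class to them, and where a whole thing is asked for, a point or a joint stands for the part that bears it (a point fixed in the world has none). Each returns a list of dicts, best first, with "confidence" (0 to 1); they miss things now and then, are a little off and sometimes report something else, mostly with a low value. They report only what shows in the picture. A call takes as long as a camera call. They do not tell look-alikes from the thing itself.
- bot.silhouettes(camera, target): "mask" (400x640 bool, what is visible of it) and "uv" ([column, row] in pixels, amid what is visible of it).
- bot.spot_point(camera, target): "uv" ([column, row] in pixels: a listed point, or the origin of a listed thing).
The state is a dict: "clock": time; "joint_pos": joint angles; "joint_vel": joint speeds; "tau": joint torques, N m; "eef_pos": TCP position; "tool_rot": TCP orientation; "ft_force": force on the tool from outside, world axes, zero at the start; "ft_torque": the same for the moment, N m; "grip_width": finger opening in m; "grasp_force": force on a finger pad.
Only numpy, scipy, OpenCV 4.12 (cv2) and the standard library are available. Lean on these libraries where they do the work, as an engineer would, in place of code of your own. Each camera call takes 0.05 s, during which the arm holds its last target. There are 200 camera calls.

## Working session

There is one attempt and no reset: what is moved stays moved. The work goes in short steps, Python scripts to look and compute and a shell command to move; the robot and the scene stay as the last step left them, time stands still between calls to the robot, and variables do not carry over. Pictures are saved under pics/ and viewed, at most 10 in all, crops included, and the job is handed in when it is done.

```bash
mkdir -p pics; ls; python3 - <<'E'
from workcell import bot
import cv2
for n in("top","side"):
    cv2.imwrite(f"pics/{n}0.png",bot.camera(n))
    i=bot.camera_info(n);print(n,i["intrinsics"],i["camera_from_world"])
o=bot.get_obs();print(o)
E
```

```text
pics
top [[420.48506389   0.         319.37948067]
 [  0.         420.48506389 200.97282375]
 [  0.           0.           1.        ]] [[ 1.18215528e-02 -9.99929662e-01 -9.60432682e-04  1.98256555e-02]
 [-9.78172513e-01 -1.13650436e-02 -2.07483424e-01  5.61823868e-01]
 [ 2.07457915e-01  3.39224511e-03 -9.78238062e-01  1.17077061e+00]
 [ 0.00000000e+00  0.00000000e+00  0.00000000e+00  1.00000000e+00]]
side [[476.25174286   0.         325.99030819]
 [  0.         476.25174286 203.03048725]
 [  0.           0.           1.        ]] [[ 9.98429398e-01 -5.60193930e-02  7.51418122e-04 -5.59277856e-01]
 [-3.23451474e-02 -5.87332626e-01 -8.08699065e-01  9.12561020e-02]
 [ 4.57441631e-02  8.07404616e-01 -5.88222116e-01  1.23685400e+00]
 [ 0.00000000e+00  0.00000000e+00  0.00000000e+00  1.00000000e+00]]
{'clock': 0.1, 'joint_pos': array([-1.11600739e+00,  2.41330141e-01,  3.88467048e-03,  1.33516441e+00,
       -2.05340540e-05,  1.57077519e+00]), 'joint_vel': array([ 0.00051206, -0.00107492,  0.00368773,  0.00050376,  0.0001852 ,
       -0.00169716]), 'tau': array([ 1.55191797e-04, -3.73137832e+01,  2.53009915e+01,  1.08470689e-02,
       -7.37288246e-06,  3.81490722e-06]), 'eef_pos': array([ 0.21941207, -0.44873135,  0.25251547]), 'tool_rot': array([ 9.74254307e-01,  2.25450044e-01, -2.14417098e-04, -8.81121738e-04]), 'ft_force': array([-0.90937934,  0.18857237,  0.16523266]), 'ft_torque': array([-0.02280474, -0.04925264,  0.03824934]), 'grasp_force': 0.0, 'grip_width': 0.08540836911075758}
```

View pics/top0.png

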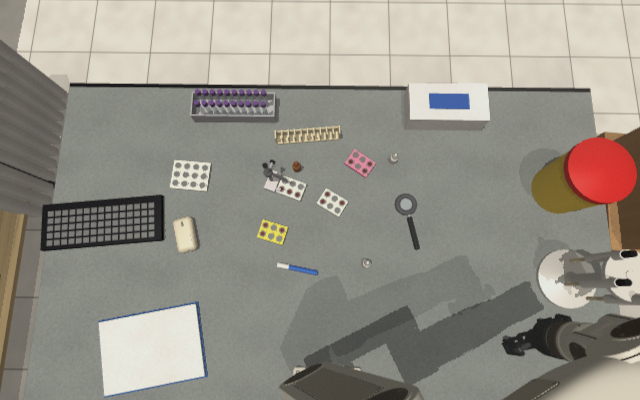

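View pics/side0.png

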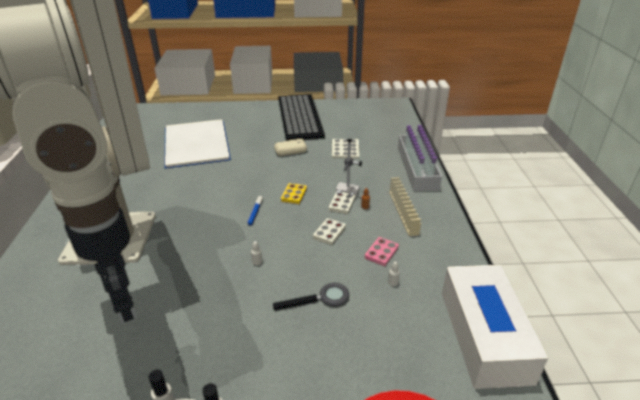

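```bash
cat > h.py <<'E'
from workcell import bot
import numpy as np, cv2
def info(c):
    i=bot.camera_info(c);return np.array(i["intrinsics"]),np.array(i["camera_from_world"])
def ray(c,uv,z):
    K,T=info(c);d=T[:3,:3].T@np.linalg.solve(K,[uv[0],uv[1],1.]);o=-T[:3,:3].T@T[:3,3]
    return o+d*(z-o[2])/d[2]
def proj(c,p):
    K,T=info(c);q=K@(T[:3,:3]@np.asarray(p)+T[:3,3]);return q[:2]/q[2]
def tri(u,v):
    A=[]
    for c,w in(("top",u),("side",v)):
        K,T=info(c);P=K@T[:3];A+=[w[0]*P[2]-P[0],w[1]*P[2]-P[1]]
    A=np.array(A);return np.linalg.lstsq(A[:,:3],-A[:,3],rcond=None)[0]
E
python3 - <<'E'
from h import *
np.set_printoptions(precision=4,suppress=True)
Z=dict(station=0,seam=.014,pointer=None,tile=0,tile_face=.007,loupe=0,lens=.008,dropper=0,rack=0,marker=0)
for c in("top","side"):
  for t in("station","seam","pointer","tile","tile_face","loupe","lens","dropper_a","rack","marker"):
    for r in bot.spot_point(c,t)[:4]:
      z=Z.get(t.split("_a")[0]); print(c,t,round(r["confidence"],2),np.round(r["uv"],1),ray(c,r["uv"],z)[:2] if z is not None else "")
E
```

```text
top station 0.88 [301.6 191. ] [0.6048 0.0818]
top station 0.45 [305.2 135.8] [0.7849 0.0741]
top seam 0.75 [302.8 192.1] [0.5981 0.0774]
top pointer 0.55 [289.2 178.3] 
top tile 0.79 [331.5 197.9] [ 0.5841 -0.0105]
top tile 0.55 [360.3 160.8] [ 0.7041 -0.1   ]
top tile_face 0.97 [371.2 170.9] [ 0.6696 -0.1328]
top tile_face 0.8 [324.8 197.3] [0.5842 0.0102]
top tile_face 0.75 [260.3 231.1] [0.4779 0.203 ]
top tile_face 0.6 [191.4 179.1] [0.637  0.4223]
top loupe 0.64 [302.9 190.5] [0.6065 0.0778]
top loupe 0.59 [413.4 236.7] [ 0.4673 -0.2579]
top lens 0.78 [405.9 204.8] [ 0.5635 -0.2367]
top lens 0.62 [332.2 201.4] [ 0.5715 -0.0125]
top dropper_a 0.57 [366.3 263.2] [ 0.3865 -0.1152]
top dropper_a 0.57 [393.  163.1] [ 0.6978 -0.2021]
top dropper_a 0.44 [296.8 171. ] [0.6687 0.0981]
top rack 0.7 [307.3 135.7] [0.7853 0.0674]
top marker 0.7 [306.2 137.2] [0.7802 0.0708]
top marker 0.52 [296.1 268.2] [0.3693 0.0933]
side station 0.7 [338.1 209.4] [0.5994 0.0919]
side station 0.61 [334.8 293.8] [ 0.5675 -0.2264]
side seam 0.64 [337.8 204.6] [0.5986 0.0956]
side seam 0.28 [344.7 171.5] [0.6331 0.2673]
side pointer 0.61 [344.2 173. ] 
side tile 0.91 [331.2 231.4] [ 0.5737 -0.004 ]
side tile 0.83 [381.9 253.1] [ 0.6948 -0.0961]
side tile 0.63 [297.8 194.6] [0.4869 0.1707]
side tile_face 0.88 [375.  257.9] [ 0.6736 -0.1202]
side tile_face 0.79 [339.5 224.4] [0.5972 0.0156]
side tile_face 0.62 [296.2 184.6] [0.4827 0.2132]
side tile_face 0.27 [338.5 210.9] [0.5991 0.0756]
side loupe 0.56 [294.3 304.2] [ 0.4757 -0.2524]
side lens 0.86 [333.2 292.8] [ 0.5635 -0.2306]
side dropper_a 0.76 [257.4 259.5] [ 0.3854 -0.1024]
side dropper_a 0.76 [395.9 283.1] [ 0.7117 -0.2008]
side dropper_a 0.68 [363.9 208.9] [0.6721 0.0902]
side rack 0.97 [402.1 211.5] [0.7772 0.0723]
side marker 0.73 [341.  204.2] [0.6096 0.1161]
side marker 0.45 [254.  214.2] [0.3649 0.0826]
```

The top view shows the control tile near (291,187) with its free end near (305,193). The loose tile is at (332,202) and the loupe's lens at (405,205), with its handle down to (417,248). The pink and yellow tiles are decoys. I'll zoom in next.

```bash
python3 - <<'E'
from h import *
a=cv2.imread("pics/top0.png")[150:262,250:430];b=cv2.imread("pics/side0.png")[128:318,260:410]
cv2.imwrite("pics/zt.png",cv2.resize(a,None,fx=4.4,fy=4.4,interpolation=cv2.INTER_CUBIC))
cv2.imwrite("pics/zs.png",cv2.resize(b,None,fx=3.1,fy=3.1,interpolation=cv2.INTER_CUBIC))
E
```

```text
(no output)
```

View pics/zt.png

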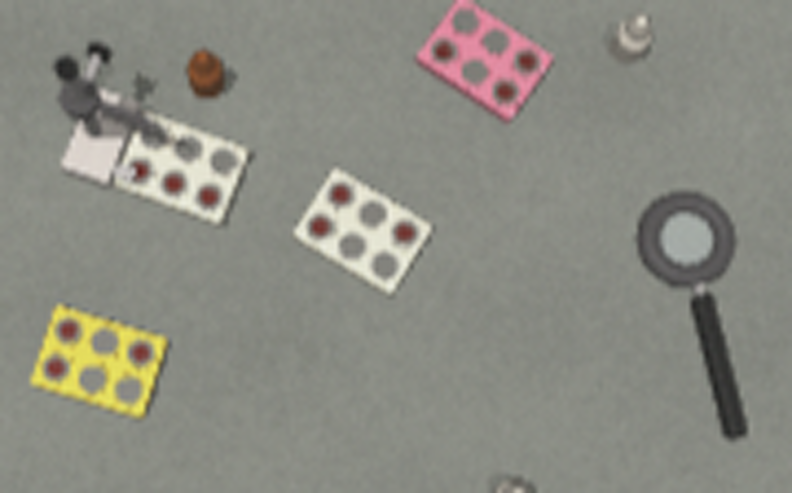

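View pics/zs.png

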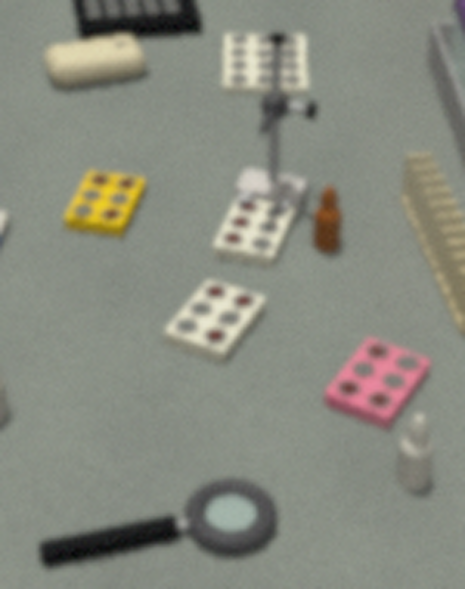

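```bash
cat > fit.py <<'E'
from h import *
from scipy.optimize import minimize
U=4
def pj(c,P):
    K,T=info(c);q=(K@(T[:3,:3]@P.T+T[:3,3:])).T;return q[:,:2]/q[:,2:]
def box(x0,x1,y0,y1,h): return np.array([[x,y,z] for x in(x0,x1) for y in(y0,y1) for z in(0,h)])
def place(P,p):
    c,s=np.cos(p[2]),np.sin(p[2]);return P@np.array([[c,-s,0],[s,c,0],[0,0,1]]).T+[p[0],p[1],0]
a=np.arange(0,2*np.pi,.15)
rim=np.array([[.095+.034*np.cos(t),.034*np.sin(t),z] for t in a for z in(0,.016)])
MOD=dict(tile=[box(-.028,.028,-.04,.04,.014)],station=[box(-.028,.028,0,.08,.014)],loupe=[box(-.045,.055,-.007,.007,.016),rim])
def render(c,parts,p,sh):
    m=np.zeros(sh,np.uint8)
    for P in parts:
        h=cv2.convexHull(((pj(c,place(P,p))+.5)*U-.5).astype(np.float32))[:,0]
        cv2.fillConvexPoly(m,np.round(h*16).astype(np.int32),255,cv2.LINE_AA,4)
    return cv2.GaussianBlur(m,(0,0),U*.6)/255.
def fit(name,p0,imgs,dark=False,zone=None):
    """imgs: {camera: picture}; zone: station-frame limits used for the weight"""
    D=[]
    for c,im in imgs.items():
        u=np.round(pj(c,np.array([[p0[0],p0[1],0.]]))[0]).astype(int);r=75
        big=cv2.resize(im,None,fx=U,fy=U,interpolation=cv2.INTER_CUBIC)
        g=big.astype(float).min(2) if not dark else big.astype(float).max(2)
        R=render(c,MOD[name],p0,g.shape)
        near=cv2.dilate((R>.5).astype(np.uint8),np.ones((41,41)))
        if zone:
            Z=box(*zone,.014);Z[:,2]=.012;h=cv2.convexHull(((pj(c,place(Z,p0))+.5)*U-.5).astype(np.float32))[:,0]
            w=np.zeros(g.shape,np.uint8);cv2.fillConvexPoly(w,h.astype(np.int32),1);near=near*w
        ring=near*(R<.02)
        bg=np.median(g[ring>0]);fg=np.percentile(g[(R>.9)&(near>0)],75 if not dark else 40)
        s=np.clip((g-bg)/(fg-bg),0,1);ys,xs=np.nonzero(near)
        sl=(slice(ys.min(),ys.max()),slice(xs.min(),xs.max()))
        D.append((c,s,near,g.shape,sl))
    def loss(q):
        p=[q[0]/1000,q[1]/1000,q[2]/50];e=0
        for c,s,n,sh,sl in D: e+=(np.abs(s-render(c,MOD[name],p,sh))*n)[sl].sum()/U/U
        return e
    q=np.array([p0[0]*1000,p0[1]*1000,p0[2]*50])
    r=minimize(loss,q,method="Nelder-Mead",options=dict(initial_simplex=np.vstack([q,q+[5,0,0],q+[0,5,0],q+[0,0,5]]),xatol=.05,fatol=.05,maxiter=150))
    x=r.x;return np.array([x[0]/1000,x[1]/1000,x[2]/50]),r.fun
E
cat > f0.py <<'E'
from fit import *
np.set_printoptions(precision=4,suppress=True)
T,S=cv2.imread("pics/top0.png"),cv2.imread("pics/side0.png")
f=lambda c,x,y:ray(c,(250+x/4.4,150+y/4.4),.014)[:2]
print("corners tile",[f("top",*k) for k in((335,170),(432,225),(390,292),(295,235))],"ctl end",f("top",250,152),f("top",225,222))
for n,p,kw in(("tile",[.579,-.008,-.5],{}),("station",[.599,.080,-.35],dict(zone=(-.045,.045,-.02,.05))),("loupe",[.475,-.254,1.35],dict(dark=True))):
    for im in({"top":T},{"side":S},{"top":T,"side":S}): print(n,list(im),*fit(n,p,im,**kw))
E
time python3 f0.py
```

```text
corners tile [array([0.6098, 0.0064]), array([ 0.5716, -0.0608]), array([ 0.5244, -0.032 ]), array([0.5635, 0.0335])] ctl end [0.622  0.0656] [0.572  0.0819]
tile ['top'] [ 0.5699 -0.0117 -0.5506] 231.14896632566072
tile ['side'] [ 0.5691  0.0033 -0.5053] 247.95915032679738
tile ['top', 'side'] [ 0.5683 -0.0089 -0.5189] 534.1183184143223
station ['top'] [ 0.6013  0.08   -0.3594] 152.6222502014504
station ['side'] [ 0.6002  0.0961 -0.3326] 84.88627450980391
station ['top', 'side'] [ 0.6041  0.0966 -0.3018] 257.44774375503624
loupe ['top'] [ 0.4863 -0.2454  1.3348] 646.9112745098039
loupe ['side'] [ 0.4879 -0.2517  1.2955] 756.4768382352939
loupe ['top', 'side'] [ 0.4876 -0.2472  1.3214] 1423.710661764706
real	0m37.229s
user	0m39.470s
sys	0m4.110s
```

```bash
python3 - <<'E'
from fit import *
S,T=cv2.imread("pics/side0.png"),cv2.imread("pics/top0.png")
for n,p,c,im,col in(("tile",[.567,-.013,-.53],"side",S,1),("station",[.599,.078,-.35],"side",S,1)):
  u=pj(c,place(MOD[n][0],p));print(n,np.round(u,1).tolist())
print("col322",S[224:248,322].tolist());print("col336",S[198:218,336].tolist())
print("seam end col 340",S[198:218,340].tolist())
for n,c,im,p,off,sc,o in(("tile","side",S,[.567,-.013,-.53],(260,128),3.1,0),):
  pass
def ov(c,im,x0,y0,w,h,f,ps):
  b=cv2.resize(im[y0:y0+h,x0:x0+w],None,fx=f,fy=f,interpolation=cv2.INTER_CUBIC)
  for n,p in ps:
    for P in MOD[n]:
      for z in (0,1):
        Q=P[P[:,2]==P[:,2].max()] if z else P[P[:,2]==0]
        hh=cv2.convexHull(((pj(c,place(Q,p))+.5-[x0,y0])*f-.5).astype(np.float32))
        cv2.polylines(b,[np.round(hh).astype(int)],True,(0,255,0) if z else (255,100,0),1)
  return b
ps=[("tile",[.567,-.013,-.53]),("station",[.599,.0785,-.35]),("loupe",[.478,-.258,1.33])]
A=ov("top",T,260,165,170,90,4.4,ps);B=ov("side",S,265,175,120,140,4.2,ps)[:, :]
cv2.imwrite("pics/ov1.png",np.vstack([cv2.resize(A,(748,280*748//748+0)) [0:0],A])[:600]);
cv2.imwrite("pics/ov2.png",B)
E
```

```text
tile [[312.2, 239.3], [312.2, 235.1], [326.3, 222.2], [326.3, 218.2], [331.6, 245.8], [331.6, 241.6], [345.0, 228.2], [345.1, 224.1]]
station [[328.7, 210.6], [328.7, 206.6], [336.5, 194.9], [336.6, 191.0], [348.1, 214.2], [348.2, 210.1], [355.1, 198.2], [355.2, 194.2]]
col322 [[184, 202, 205], [177, 194, 195], [156, 170, 171], [143, 155, 156], [154, 165, 168], [166, 182, 185], [170, 187, 191], [158, 175, 176], [142, 154, 155], [138, 148, 148], [156, 169, 170], [180, 199, 201], [192, 217, 219], [189, 212, 215], [163, 184, 186], [130, 148, 149], [119, 135, 135], [116, 131, 131], [121, 134, 131], [131, 140, 135], [135, 146, 140], [133, 143, 137], [136, 145, 136], [136, 145, 140]]
col336 [[136, 150, 163], [103, 114, 136], [120, 131, 145], [157, 173, 179], [167, 184, 190], [144, 157, 168], [108, 118, 137], [110, 118, 137], [145, 160, 167], [171, 191, 195], [163, 185, 187], [134, 154, 157], [118, 134, 135], [118, 131, 134], [119, 132, 129], [126, 136, 132], [133, 141, 137], [133, 143, 138], [132, 142, 134], [133, 144, 138]]
seam end col 340 [[172, 190, 196], [163, 178, 184], [167, 185, 190], [184, 205, 209], [198, 222, 224], [205, 225, 228], [204, 224, 226], [198, 219, 221], [192, 213, 216], [188, 212, 213], [183, 206, 207], [164, 185, 186], [134, 150, 154], [116, 134, 135], [114, 126, 126], [116, 129, 123], [126, 136, 130], [133, 144, 139], [135, 145, 140], [132, 141, 137]]
```

View pics/ov2.png

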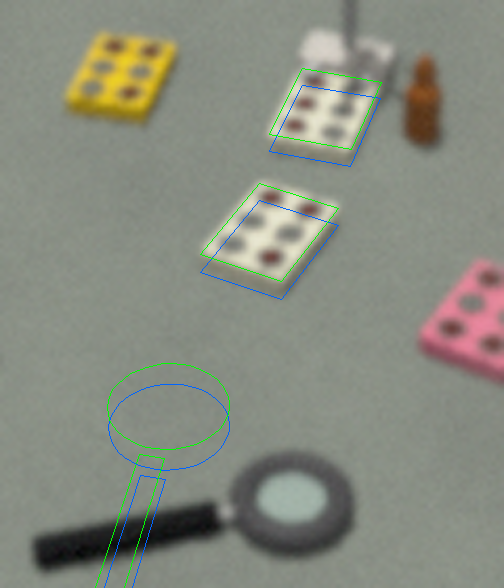

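The side overlay shows that the green top-face outlines match both tiles. The tiles' side walls are as dark as the bench, so I'll fit the top faces only. My loupe yaw guess was off by a quarter turn.

```bash
cat >> fit.py <<'E'
for k in("tile","station"):MOD[k]=[P[P[:,2]>0] for P in MOD[k]]
E
cat > f0.py <<'E'
from fit import *
np.set_printoptions(precision=4,suppress=True)
T,S=cv2.imread("pics/top0.png"),cv2.imread("pics/side0.png")
for n,p,kw in(("tile",[.567,-.013,-.53],{}),("station",[.599,.0785,-.35],dict(zone=(-.045,.045,-.02,.05))),("loupe",[.470,-.258,.235],dict(dark=True))):
    for im in({"top":T},{"side":S},{"top":T,"side":S}): print(n,list(im),*fit(n,p,im,**kw))
E
python3 f0.py
python3 - <<'E'
from h import *
print("pointer",tri((289.2,178.3),(344.2,173.0)))
for c in("top","side"):
  for t in("pointer","collar","dropper_a"):
    for r in bot.spot_point(c,t)[:3]: print(c,t,r["confidence"],r["uv"])
  for h in (.075,.095,.115): print(c,h,proj(c,[.599+.049*.34,.0785+.049*.94,h]))
E
```

```text
tile ['top'] [ 0.5688 -0.0115 -0.5393] 217.52783850026498
tile ['side'] [ 0.5674 -0.0098 -0.5415] 171.5660675381264
tile ['top', 'side'] [ 0.5681 -0.0105 -0.5439] 403.6964490225519
station ['top'] [ 0.5996  0.0787 -0.3439] 138.91368184260006
station ['side'] [ 0.5965  0.0782 -0.3504] 84.03812636165576
station ['top', 'side'] [ 0.5982  0.0788 -0.3577] 234.62299370280834
loupe ['top'] [ 0.4732 -0.256   0.2209] 200.6646827598964
loupe ['side'] [ 0.4724 -0.2556  0.2166] 354.19481792717085
loupe ['top', 'side'] [ 0.4728 -0.2557  0.2211] 557.0211253369272
pointer [0.61600888 0.11270846 0.10719853]
top pointer 0.55 [289.2, 178.3]Traceback (most recent call last):
  File "<stdin>", line 5, in <module>
ValueError: it knows: big_tile, dropper, lens, loupe, marker, mouse, pointer, rack, seam, station, tile, tile_face
```

```bash
python3 - <<'E'
from fit import *
np.set_printoptions(precision=1,suppress=True)
st=[.598,.0787,-.35];f=8;rows=[]
for c,im in(("top",cv2.imread("pics/top0.png")),("side",cv2.imread("pics/side0.png"))):
  x0,y0=(259,157) if c=="top" else (325,136); w,h=(47,37) if c=="top" else (47,37)
  for r in bot.spot_point(c,"pointer")[:3]: print(c,r["confidence"],r["uv"])
  b=cv2.resize(im[y0:y0+h,x0:x0+w],None,fx=f,fy=f,interpolation=cv2.INTER_CUBIC);o=b.copy()
  for z in(.075,.085,.095,.105,.115):
    L=place(np.array([[0,.049,z],[0,.104,z]]),st);u=pj(c,L);print(c,z,u.ravel())
    q=np.round((u+.5-[x0,y0])*f-.5).astype(int)
    cv2.line(o,tuple(map(int,q[0])),tuple(map(int,q[1])),(0,255-int((z-.075)*6000),int((z-.075)*6000)),1);cv2.circle(o,tuple(map(int,q[0])),2,(255,0,0),-1)
  rows.append(np.hstack([b,o]))
cv2.imwrite("pics/ptr.png",np.vstack(rows))
E
```

```text
top 0.55 [289.2, 178.3]
top 0.075 [285.9 181.6 268.4 175.1]
top 0.085 [285.6 180.7 268.  174.2]
top 0.095 [285.3 179.8 267.5 173.3]
top 0.105 [285.  178.9 267.1 172.3]
top 0.115 [284.7 178.  266.7 171.3]
side 0.61 [344.2, 173.0]
side 0.075 [343.2 180.5 348.2 170.4]
side 0.085 [343.2 177.5 348.3 167.4]
side 0.095 [343.3 174.4 348.4 164.4]
side 0.105 [343.4 171.3 348.5 161.4]
side 0.115 [343.5 168.2 348.6 158.3]
```

View pics/ptr.png

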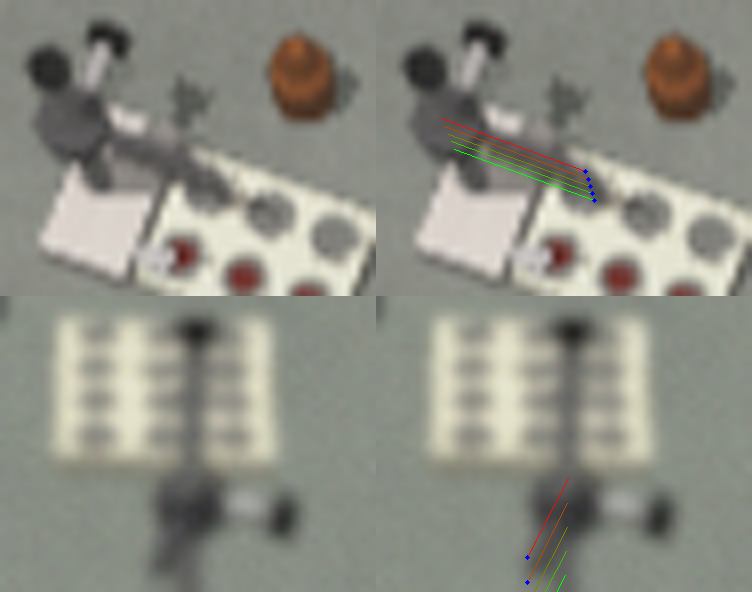

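The pointer shows as a short dark bar near (345,171) in the side view. In the top view it lies over the control tile near (285,179). I'll get its height from profiles across the bar in both views.

```bash
python3 - <<'E'
from fit import *
np.set_printoptions(precision=4,suppress=True)
st=[.598,.0787,-.35]
k=tri((272.3,161.5),(359.9,163.5));c_,s_=np.cos(.35),np.sin(.35)
d=k-[.598,.0787,0];print("knob",k,"station x,y",d[0]*c_-d[1]*s_, d[0]*s_+d[1]*c_)
T,S=cv2.imread("pics/top0.png"),cv2.imread("pics/side0.png")
print(S[163:180,336:354].min(2))
# darkness along hypothesised pointer line y 55..92, each h
for c,im in(("top",T),("side",S)):
  g=im.min(2).astype(np.float32)
  for xo in(-.004,0,.004):
    out=[]
    for z in np.arange(.075,.1251,.005):
      P=np.array([[xo,y,z] for y in np.arange(.052,.092,.002)]);u=pj(c,place(P,st)).astype(np.float32)
      v=cv2.remap(g,u[:,:1],u[:,1:],cv2.INTER_LINEAR)[:,0];out.append(v)
    print(c,xo,np.array([o.mean() for o in out]).round(),'tip half',np.array([o[:10].mean() for o in out]).round())
E
```

```text
knob [0.6651 0.1626 0.1055] station x,y 0.03422919260253038 0.1018121433101907
[[134 131 132 135 135 134 133 124 102  73  66  63  59  55  49  59  79 108]
 [133 135 131 137 132 133 133 124 106  84  72  74  60  57  58  69  87 107]
 [130 131 134 133 133 132 133 128 112  94  82  74  66  65  74  90 104 119]
 [132 130 130 133 135 133 132 126 111  96  81  75  76  82  97 110 123 128]
 [133 131 132 132 132 133 132 124 103  89  79  77  85  95 109 125 130 134]
 [129 130 132 133 133 131 129 117 100  85  78  85  90 102 116 128 134 133]
 [129 134 132 132 133 130 125 115  93  81  80  90  95 102 119 126 132 133]
 [134 133 130 134 132 130 132 113  99  94  91  95  95 105 120 127 133 133]
 [134 131 133 134 134 134 130 120 112 109 105  99  95 104 116 129 135 134]
 [133 135 134 133 135 134 129 126 122 118 113 103  97 104 118 128 133 134]
 [132 132 133 131 133 135 132 131 126 124 117 104  97 104 118 128 129 132]
 [130 132 134 132 134 132 131 132 132 126 117 106  99 103 117 126 131 133]
 [134 133 131 136 134 134 132 134 132 129 118 104 101 103 117 129 131 131]
 [128 134 131 133 133 132 135 135 132 127 119 
[... 349 characters left out ...]
18. 107.  96.  90.  87.  85.  85.  86.]
top 0 [113. 104.  96.  91.  88.  87.  86.  88.  92.  98. 106.] tip half [110.  98.  90.  86.  86.  87.  88.  90.  95. 100. 106.]
top 0.004 [ 87.  86.  87.  89.  93.  99. 107. 117. 127. 134. 139.] tip half [ 85.  87.  89.  91.  95. 102. 110. 116. 121. 122. 123.]
side -0.004 [130. 128. 121. 112. 105. 102. 102. 100. 100. 101. 105.] tip half [133. 133. 133. 129. 122. 114. 114. 117. 121. 118. 113.]
side 0 [123. 122. 119. 112. 101.  91.  85.  83.  83.  85.  87.] tip half [131. 131. 130. 127. 119. 104.  93.  94.  97.  93.  86.]
side 0.004 [112. 111. 110. 108. 103.  93.  80.  72.  72.  76.  79.] tip half [121. 120. 120. 119. 114. 104.  89.  80.  80.  79.  72.]
```

Pointer height is about 0.105 m, with the top view, the side view and the knob triangulation agreeing. First I'll move above the loose tile, turning the jaws across it.

```bash
python3 -m inch '[24,30,0,0,0,0.08,100, 48,60,0,0,0,0.15,100, 73,90,0,0,0,0.22,100, 97,120,0,0,0,0.29,100, 122,150,-10,0,0,0.36,100, 146,180,-20,0,0,0.43,100, 170,210,-30,0,0,0.5,100, 195,240,-40,0,0,0.575,100]'; python3 -m inch '[24,32,0,0,0,0,100, 48,64,0,0,0,0,100, 73,96,-10,0,0,0,100, 97,128,-20,0,0,0,100, 122,160,-35,0,0,0,100, 146,192,-55,0,0,0,100, 153,198,-75,0,0,0,100, 153,198,-93,0,0,0,100]';python3 -c "
from workcell import bot
o=bot.get_obs();print(o['clock'],o['joint_pos'],o['eef_pos'],o['tool_rot'])"
```

```text
clock: 1.92
eef_pos: [0.4155, -0.2076, 0.2132]
tool_rot: [0.87, 0.494, 0.0, 0.0]
ft_force: [1.3, -0.1, 0.4]
grip_width: 0.0855
grasp_force: 0.0
clock: 2.58
eef_pos: [0.5699, -0.0078, 0.1188]
tool_rot: [0.869, 0.495, 0.001, 0.0]
ft_force: [-0.6, -0.8, -0.8]
grip_width: 0.0855
grasp_force: 0.0
2.5833 [-1.41229804e-02  4.65764286e-01 -3.16073009e-02  1.07184379e+00
  7.68197262e-04  2.09273963e+00] [ 0.56989039 -0.00783282  0.11884058] [8.69124948e-01 4.94591804e-01 8.76098604e-04 6.95117209e-05]
```

```bash
python3 -m inch '[0,0,-35,0,0,0,100, 0,0,-65,0,0,0,100, 0,0,-85,0,0,0,100, 0,0,-95,0,0,0,100, 0,0,-98,0,0,0,100, 0,0,-98,0,0,0,100]'; python3 -m inch '[0,0,0,0,0,0,70, 0,0,0,0,0,0,60, 0,0,0,0,0,0,50, 0,0,0,0,0,0,50, 0,0,0,0,0,0,50, 0,0,0,0,0,0,50]'
```

```text
clock: 3.08
eef_pos: [0.5676, -0.0112, 0.022]
tool_rot: [0.87, 0.492, -0.0, -0.0]
ft_force: [0.2, 0.4, 0.6]
grip_width: 0.0855
grasp_force: 0.0
clock: 3.58
eef_pos: [0.5694, -0.0113, 0.0247]
tool_rot: [0.87, 0.492, 0.002, 0.001]
ft_force: [-0.5, -0.5, 6.3]
grip_width: 0.0539
grasp_force: 64.0
```

```bash
python3 -m inch '[0,0,3,0,0,0,50, 2,8,3,0,0,0.05,50, 5,16,3,0,0,0.09,50, 7,24,3,0,0,0.13,50, 9,32,3,0,0,0.17,50, 11,40,3,0,0,0.19,50, 12,44,3,0,0,0.19,50, 12,44,3,0,0,0.19,50]'; python3 - <<'E'
from fit import *
np.set_printoptions(precision=4,suppress=True)
T,S=bot.camera("top"),bot.camera("side")
cv2.imwrite("pics/t1.png",T);cv2.imwrite("pics/s1.png",S)
o=bot.get_obs();print(o["eef_pos"],o["tool_rot"])
f=5
def z(im,x,y): return cv2.resize(im[y-30:y+30,x-38:x+38],None,fx=f,fy=f,interpolation=cv2.INTER_CUBIC)
cv2.imwrite("pics/m1.png",np.hstack([z(T,312,195),z(S,338,215)]))
E
```

```text
clock: 4.25
eef_pos: [0.5798, 0.0337, 0.0254]
tool_rot: [0.82, 0.573, 0.0, -0.0]
ft_force: [0.1, 0.3, -1.5]
grip_width: 0.0544
grasp_force: 63.4
[0.5795 0.0328 0.0253] [ 0.8198  0.5727 -0.0002  0.    ]
```

View pics/m1.png

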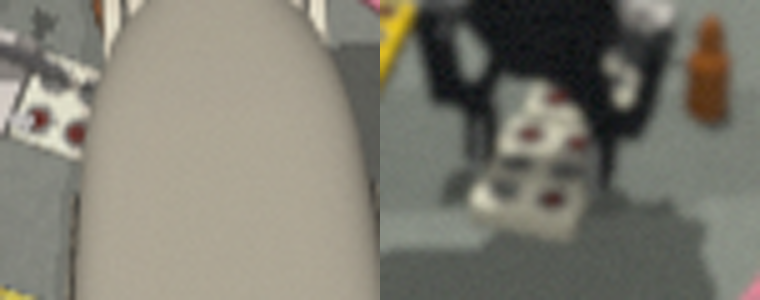

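The tile is held flat between the fingers and in line with the control tile, with roughly 8–9 mm still to go. I'll close the gap while watching the force.

```bash
python3 -m inch '[1,2,0,0,0,0,50, 1.7,4.7,0,0,0,0,50, 2.1,5.6,0,0,0,0,50, 2.1,5.6,0,0,0,0,50]';python3 -m inch '[0.3,0.9,0,0,0,0,50, 0.7,1.9,0,0,0,0,50, 0.7,1.9,0,0,0,0,50]'; python3 -m inch '[0.3,0.9,0,0,0,0,50, 0.3,0.9,0,0,0,0,50]'
```

```text
clock: 4.68
eef_pos: [0.5819, 0.0385, 0.0254]
tool_rot: [0.82, 0.573, 0.0, 0.0]
ft_force: [-0.4, -0.0, -2.0]
grip_width: 0.0539
grasp_force: 63.4
clock: 4.93
eef_pos: [0.5825, 0.0405, 0.0253]
tool_rot: [0.82, 0.573, 0.0, -0.0]
ft_force: [0.9, 0.0, -3.2]
grip_width: 0.0539
grasp_force: 63.4
clock: 5.1
eef_pos: [0.5826, 0.0408, 0.0253]
tool_rot: [0.82, 0.573, -0.0, 0.0]
ft_force: [-0.5, -2.2, -1.0]
grip_width: 0.0538
grasp_force: 63.5
```

```bash
python3 -m inch '[0.4,0.9,0,0,0,0,50, 0.4,0.9,0,0,0,0,50]';python3 -m inch '[0.3,0.9,0,0,0,0,50, 0.3,0.9,0,0,0,0,50]'; python3 -m inch '[0.3,0.9,0,0,0,0,50, 0.3,0.9,0,0,0,0,50]'
```

```text
clock: 5.27
eef_pos: [0.5826, 0.0409, 0.0252]
tool_rot: [0.82, 0.572, -0.001, 0.001]
ft_force: [-0.8, -4.9, -0.9]
grip_width: 0.0542
grasp_force: 63.6
clock: 5.43
eef_pos: [0.5826, 0.0409, 0.0252]
tool_rot: [0.82, 0.572, -0.002, 0.001]
ft_force: [-2.7, -6.1, 0.0]
grip_width: 0.0542
grasp_force: 63.7
clock: 5.6
eef_pos: [0.5826, 0.041, 0.0252]
tool_rot: [0.82, 0.572, -0.003, 0.002]
ft_force: [-2.9, -9.8, 1.3]
grip_width: 0.0536
grasp_force: 63.7
```

```bash
python3 -m inch '[-0.7,-1.8,0,0,0,0,75, -0.7,-1.8,0,0,0,0,100, -0.7,-1.8,0,0,0,0,100, -0.7,-1.8,0,0,0,0,100, -1,-2,10,0,0,0,100, -1,-2,40,0,0,0,100, -6,-20,65,0,0,0,100, -16,-46,65,0,0,0,100]'; python3 -m inch '[-11,-29,0,0,0,0,50, -11,-29,0,0,0,0,0, -11,-29,0,0,0,0,0, -11,-29,0,0,0,0,0, -11,-29,-30,0,0,0,0, -11,-29,-55,0,0,0,0, -11,-29,-61,0,0,0,0, -11,-29,-61,0,0,0,0]'
```

```text
clock: 6.27
eef_pos: [0.5729, -0.0003, 0.0967]
tool_rot: [0.818, 0.575, 0.005, 0.003]
ft_force: [1.8, -1.4, 1.0]
grip_width: 0.0852
grasp_force: 0.0
clock: 6.93
eef_pos: [0.5549, -0.0299, 0.0271]
tool_rot: [0.819, 0.573, -0.002, -0.002]
ft_force: [-0.2, 0.0, 0.1]
grip_width: -0.0001
grasp_force: 0.0
```

```bash
python3 -m inch '[4,7,0,0,0,0,0, 7,13,0,0,0,0,0, 9.2,17.9,0,0,0,0,0, 9.2,17.9,0,0,0,0,0]'; python3 -m inch '[0.7,1.9,0,0,0,0,0, 1.4,3.8,0,0,0,0,0, 1.4,3.8,0,0,0,0,0]';  python3 -m inch '[0.7,1.9,0,0,0,0,0, 0.7,1.9,0,0,0,0,0]'
```

```text
clock: 7.27
eef_pos: [0.568, -0.0117, 0.0308]
tool_rot: [0.819, 0.574, 0.002, 0.001]
ft_force: [0.0, 0.2, 0.7]
grip_width: 0.0002
grasp_force: 0.0
clock: 7.52
eef_pos: [0.5676, -0.0091, 0.0296]
tool_rot: [0.82, 0.573, 0.0, 0.0]
ft_force: [0.4, -0.2, 0.0]
grip_width: 0.0
grasp_force: 0.0
clock: 7.68
eef_pos: [0.5679, -0.0078, 0.0294]
tool_rot: [0.82, 0.573, -0.0, 0.0]
ft_force: [-1.3, -1.3, 0.8]
grip_width: -0.0003
grasp_force: 0.7
```

```bash
python3 -m inch '[0.7,1.9,0,0,0,0,0, 0.7,1.9,0,0,0,0,0]'; python3 -m inch '[0.7,1.9,0,0,0,0,0, 0.7,1.9,0,0,0,0,0]'
```

```text
clock: 7.85
eef_pos: [0.568, -0.0076, 0.0294]
tool_rot: [0.82, 0.572, -0.002, 0.001]
ft_force: [-1.7, -6.3, 2.7]
grip_width: -0.0002
grasp_force: 3.3
clock: 8.02
eef_pos: [0.568, -0.0075, 0.0294]
tool_rot: [0.821, 0.572, -0.003, 0.003]
ft_force: [-4.0, -10.8, 4.5]
grip_width: -0.0003
grasp_force: 5.7
```

```bash
python3 -m inch '[-4,-12,0,0,0,0,0, -12,-32,5,0,0,0,0, -16,-44,40,0,0,-0.1,0, -24,-72,70,0,0,-0.22,0, -36,-105,80,0,0,-0.34,50, -48,-140,80,0,0,-0.46,100, -60,-172,80,0,0,-0.58,100, -72,-205,80,0,0,-0.7,100]'; python3 -m inch '[-12,-24,0,0,0,-0.1,100, -25,-50,0,0,0,-0.2,100, -25,-50,0,0,0,-0.3,100, -25,-50,0,0,0,-0.3,100, -25,-50,0,0,0,-0.3,100]'; python3 - <<'E'
from fit import *
np.set_printoptions(precision=4,suppress=True)
o=bot.get_obs();print(o["eef_pos"],o["tool_rot"],o["joint_pos"])
T,S=bot.camera("top"),bot.camera("side")
cv2.imwrite("pics/t2.png",T);cv2.imwrite("pics/s2.png",S)
kw=dict(zone=(-.045,.045,-.045,.02))
for im in({"top":T},{"side":S}):
    print(list(im),"station",*fit("station",[.598,.0787,-.35],im,zone=(-.045,.045,.006,.05)),"tile",*fit("tile",[.583,.041,-.35],im,zone=(-.045,.045,-.055,.035)))
f=5
def z(im,x,y): return cv2.resize(im[y-30:y+30,x-38:x+38],None,fx=f,fy=f,interpolation=cv2.INTER_CUBIC)
cv2.imwrite("pics/m2.png",np.hstack([z(T,305,190),z(S,338,210)]))
E
```

```text
clock: 8.68
eef_pos: [0.497, -0.2101, 0.1099]
tool_rot: [0.967, 0.254, 0.001, -0.0]
ft_force: [1.4, -0.3, 0.7]
grip_width: 0.0481
grasp_force: 0.0
clock: 9.1
eef_pos: [0.4722, -0.2589, 0.1092]
tool_rot: [0.994, 0.11, 0.0, -0.0]
ft_force: [0.5, -1.0, 0.5]
grip_width: 0.0858
grasp_force: 0.0
[ 0.4722 -0.2589  0.1092] [ 0.9939  0.1105  0.0003 -0.0004] [-0.5021  0.4204 -0.133   1.0174  0.0011  2.4182]
['top'] station [ 0.6063  0.0964 -0.3234] 102.66978735156034 tile [ 0.582   0.0422 -0.3512] 200.8110294117647
['side'] station [ 0.5963  0.079  -0.3706] 76.26653050108933 tile [ 0.5796  0.0425 -0.3515] 138.75739379084968
```

View pics/m2.png

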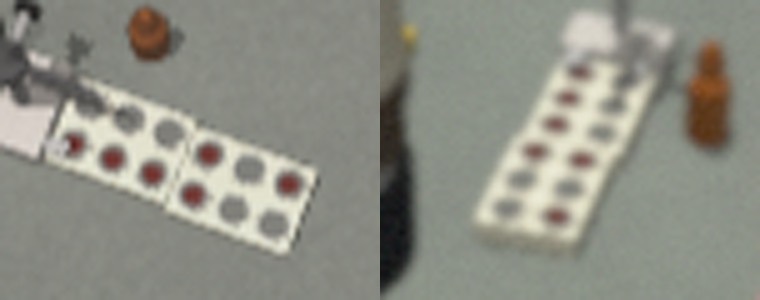

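The tiles now touch, but both views show a jog at the joint: the loose tile sits a few mm toward −x. I'll measure the offset from the edges.

```bash
cat > edges.py <<'E'
from fit import *
import sys
np.set_printoptions(precision=1,suppress=True,linewidth=150)
def edges(c,im,st=(.598,.0787,-.35)):
  g=im.max(2).astype(np.float32);res={}
  xs=np.arange(.016,.044,.0005)
  for name,ys in(("loose",np.arange(-.072,-.006,.004)),("ctl",np.arange(.006,.05,.004))):
    for sgn in(-1,1):
      L=[]
      for y in ys:
        u=pj(c,place(np.array([[sgn*x,y,.014] for x in xs]),st)).astype(np.float32)
        v=cv2.remap(g,u[:,:1],u[:,1:],cv2.INTER_CUBIC)[:,0]
        L.append(sgn*xs[np.argmin(np.gradient(cv2.GaussianBlur(v[None],(0,0),2)[0]))]*1000)
      a=np.polyfit(ys,L,1);res[name,sgn]=np.median(L);print(c,name,sgn,"median",np.median(L),"slope mrad",a[0],np.array(L))
  print(c,"offset loose-ctl mm: -x",res["loose",-1]-res["ctl",-1]," +x",res["loose",1]-res["ctl",1])
if __name__=="__main__":
  k=sys.argv[1]
  for c in("top","side"): edges(c,cv2.imread(f"pics/{c[0]}{k}.png"))
E
python3 edges.py 2
```

```text
top loose -1 median -30.500000000000014 slope mrad -0.919117647058939 [-30.5 -30.5 -30.5 -30.5 -30.5 -30.5 -31.  -30.5 -30.5 -30.  -30.5 -30.  -31.  -31.  -30.5 -30.5 -30.5]
top loose 1 median 26.00000000000001 slope mrad 0.919117647059119 [25.5 25.5 26.  26.  26.  25.5 26.  26.  26.  26.  25.  25.5 26.  26.  26.  26.  25.5]
top ctl -1 median -27.00000000000001 slope mrad 5.681818181817725 [-27.  -27.5 -27.  -26.5 -26.5 -26.5 -27.  -26.5 -27.5 -27.  -26.5]
top ctl 1 median 29.50000000000001 slope mrad 7.954545454545483 [29.  29.5 30.  29.5 29.5 29.  29.5 29.5 29.5 29.5 30. ]
top offset loose-ctl mm: -x -3.5000000000000036  +x -3.5
side loose -1 median -33.000000000000014 slope mrad 1.8382352941174203 [-32.5 -33.  -33.  -33.  -33.  -33.  -33.  -33.  -33.5 -33.  -33.  -32.5 -33.  -32.5 -32.5 -33.  -33. ]
side loose 1 median 25.000000000000007 slope mrad 4.595588235294199 [25.  25.  25.5 25.  24.5 25.  25.  24.5 25.  24.5 25.5 25.  25.  25.  25.  25.5 25.5]
side ctl -1 median -29.50000000000001 slope mrad -7.954545454545759 [-29.  -29.  -30.  -29.5 -29.5 -28.5 -29.  -29.5 -29.  -29.5 -30. ]
side ctl 1 median 28.50000000000001 slope mrad 4.5454545454547395 [28.5 29.  28.5 28.5 28.5 28.5 29.  28.5 29.  29.  28.5]
side offset loose-ctl mm: -x -3.5000000000000036  +x -3.5000000000000036
```

The offset is 3.5 mm toward −x on all four edges, and the tiles are parallel. I'll re-grip the tile and shift it.

```bash
python3 -m inch '[12,33,0,0,0,0.12,100, 25,68,0,0,0,0.24,100, 39,105,0,0,0,0.36,100, 53,142,0,0,0,0.48,100, 67,179,0,0,0,0.6,100, 81,216,0,0,0,0.72,100, 95,253,0,0,0,0.84,100, 107,288,0,0,0,0.96,100]'; python3 -m inch '[5,11,0,0,0,0.04,100, 5,11,0,0,0,0.04,100, 5,11,0,0,0,0.04,100]'; python3 -c "
from workcell import bot
o=bot.get_obs();print(o['eef_pos'],o['tool_rot'])"
```

```text
clock: 9.87
eef_pos: [0.58, 0.033, 0.1094]
tool_rot: [0.828, 0.561, 0.0, -0.0]
ft_force: [1.3, -0.3, 0.7]
grip_width: 0.0852
grasp_force: 0.0
clock: 10.12
eef_pos: [0.5841, 0.0417, 0.109]
tool_rot: [0.819, 0.574, -0.0, -0.0]
ft_force: [0.2, -1.7, -0.4]
grip_width: 0.0852
grasp_force: 0.0
[0.58412991 0.04172689 0.10895896] [ 8.18880794e-01  5.73963446e-01 -4.55073743e-04 -3.23768248e-05]
```

```bash
python3 -m inch '[0,0,-35,0,0,0,100, 0,0,-65,0,0,0,100, 0,0,-80,0,0,0,100, 0,0,-83,0,0,0,70, 0,0,-83,0,0,0,50, 0,0,-83,0,0,0,50, 0,0,-83,0,0,0,50, 0,0,-83,0,0,0,50]'; cat > e2.py <<'E'
import sys
from edges import *
S=bot.camera("side");cv2.imwrite(f"pics/s{sys.argv[1]}.png",S);edges("side",S)
o=bot.get_obs();print(o["eef_pos"].round(4).tolist(),o["tool_rot"].round(4).tolist())
E
python3 e2.py 3
```

```text
clock: 10.78
eef_pos: [0.5845, 0.0391, 0.0274]
tool_rot: [0.82, 0.572, -0.0, 0.001]
ft_force: [-2.6, -3.6, 0.4]
grip_width: 0.0535
grasp_force: 63.5
side loose -1 median -30.500000000000014 slope mrad -60.661764705882725 [-30.5 -30.5 -31.  -31.5 -30.5 -27.5 -28.  -28.5 -29.  -29.  -30.5 -30.5 -31.  -32.  -33.  -34.5 -35.5]
side loose 1 median 28.50000000000001 slope mrad -76.59313725490172 [29.  29.  29.5 30.5 28.5 28.5 25.  30.  29.5 29.5 28.5 27.5 27.  26.5 25.  24.5 23.5]
side ctl -1 median -29.50000000000001 slope mrad 65.90909090909103 [-41.  -28.5 -30.  -30.  -29.5 -29.5 -29.5 -29.5 -29.5 -32.5 -32.5]
side ctl 1 median 29.00000000000001 slope mrad 250.00000000000023 [18.  18.5 26.5 27.5 34.5 30.5 31.5 31.  29.5 29.  29. ]
side offset loose-ctl mm: -x -1.0000000000000036  +x -0.5
[0.5845, 0.0391, 0.0274] [0.82, 0.5723, -0.0003, 0.001]
```

```bash
python3 -m inch '[0.7,1.3,0,0,0,0,50, 0.9,1.9,0,0,0,0,50, 0.9,1.9,0,0,0,0,50]'; python3 -m inch '[0,0,0,0,0,0,75, 0,0,0,0,0,0,100, 0,0,0,0,0,0,100, 0,0,0,0,0,0,100, 0,0,10,0,0,0,100, 0,0,40,0,0,0,100, -10,-30,75,0,0,-0.1,100, -20,-65,80,0,0,-0.22,100]';  python3 -m inch '[-14,-36,0,0,0,-0.12,100, -28,-73,0,0,0,-0.24,100, -42,-110,0,0,0,-0.36,100, -56,-147,0,0,0,-0.48,100, -70,-184,0,0,0,-0.6,100, -84,-221,0,0,0,-0.7,100, -92,-234,0,0,0,-0.78,100, -92,-234,0,0,0,-0.78,100]';python3 - <<'E'
from edges import *
for c in("top","side"):
  im=bot.camera(c);cv2.imwrite(f"pics/{c[0]}4.png",im);edges(c,im)
o=bot.get_obs();print(o["eef_pos"].round(4).tolist(),o["tool_rot"].round(4).tolist(),o["ft_force"])
f=5
def z(im,x,y): return cv2.resize(im[y-30:y+30,x-38:x+38],None,fx=f,fy=f,interpolation=cv2.INTER_CUBIC)
cv2.imwrite("pics/m4.png",np.hstack([z(cv2.imread("pics/t4.png"),305,190),z(cv2.imread("pics/s4.png"),338,210)]))
E
```

```text
clock: 11.08
eef_pos: [0.5845, 0.0392, 0.0274]
tool_rot: [0.82, 0.572, -0.002, 0.002]
ft_force: [-5.0, -8.9, 5.5]
grip_width: 0.0539
grasp_force: 64.0
clock: 11.75
eef_pos: [0.5693, -0.0205, 0.1118]
tool_rot: [0.877, 0.48, 0.005, 0.002]
ft_force: [1.2, -0.4, -0.2]
grip_width: 0.0856
grasp_force: 0.0
clock: 12.42
eef_pos: [0.4721, -0.2601, 0.1073]
tool_rot: [0.994, 0.106, 0.0, 0.001]
ft_force: [0.3, 0.5, 0.3]
grip_width: 0.0854
grasp_force: 0.0
top loose -1 median -28.00000000000001 slope mrad 3.0637254901958144 [-28.5 -28.5 -28.5 -28.  -28.  -27.5 -28.  -28.5 -28.5 -28.5 -28.  -28.  -27.5 -28.5 -28.  -28.5 -28. ]
top loose 1 median 28.00000000000001 slope mrad -0.3063725490195389 [28.5 28.5 28.5 28.  28.  28.  27.5 28.  28.5 29.  28.  28.  27.5 28.  28.5 29.  28. ]
top ctl -1 median -27.00000000000001 slope mrad 9.090909090908983 [-27.  -27.5 -27.  -26.5 -26.5 -27.  -27.  -26.5 -27.  -27.  -26.5]
top ctl 1 median 29.50000000000001 slope mrad 1.1363636363637069 [29.  29.5 30.  29.5 29.5 29.  29.  29.5 29.5 29.5 29.5]
top offset loose-ctl mm: -x -1.0  +x -1.5
side loose -1 median -30.500000000000014 slope mrad -9.803921568627464 [-29.5 -30.  -30.5 -30.5 -30.  -30.  -30.5 -30.5 -31.  -30.5 -30.5 -30.  -30.5 -31.  -30.5 -30.5 -30.5]
side loose 1 median 27.50000000000001 slope mrad 3.98284313725521 [27.5 28.  27.5 27.5 27.  27.5 27.  27.  28.  27.5 28.  27.5 27.  27.5 27.5 28.  28. ]
side ctl -1 median -29.50000000000001 slope mrad 6.818181818181724 [-28.5 -29.5 -30.  -30.  -30.  -28.5 -29.  -29.5 -29.5 -29.  -29. ]
side ctl 1 median 28.50000000000001 slope mrad -2.272727272727019 [28.5 29.  28.5 29.  29.  28.5 29.  28.5 28.5 29.  28.5]
side offset loose-ctl mm: -x -1.0000000000000036  +x -1.0
[0.4735, -0.2572, 0.107] [0.994, 0.1096, 0.0006, -0.0] [-0.6 -0.1  0.1]
```

View pics/m4.png

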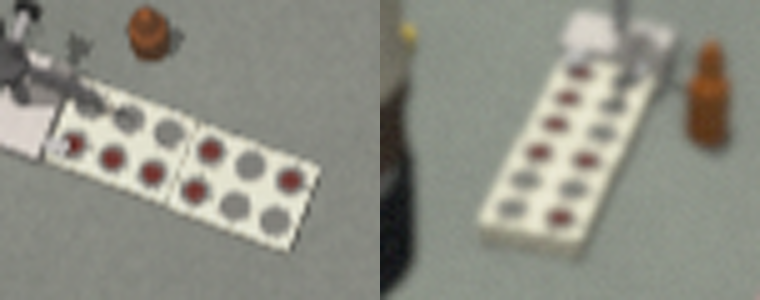

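The tiles are now flush and parallel, with about 1.1 mm of lateral offset left. There is plenty of time, so I'll take it out with one more re-grip.

```bash
python3 -m inch '[12,33,0,0,0,0.12,100, 25,68,0,0,0,0.24,100, 39,105,0,0,0,0.36,100, 53,142,0,0,0,0.48,100, 67,179,0,0,0,0.6,100, 81,216,0,0,0,0.72,100, 95,253,0,0,0,0.84,100, 107,286,0,0,0,0.96,100]'; python3 -m inch '[5.3,9.5,0,0,0,0.04,100, 5.3,9.5,0,0,0,0.04,100, 5.3,9.5,0,0,0,0.04,100]'; python3 -c "
from workcell import bot
o=bot.get_obs();print(o['eef_pos'],o['tool_rot'])"
```

```text
clock: 13.18
eef_pos: [0.581, 0.034, 0.1068]
tool_rot: [0.828, 0.561, 0.001, -0.0]
ft_force: [0.8, -0.9, 0.3]
grip_width: 0.0853
grasp_force: 0.0
clock: 13.43
eef_pos: [0.5854, 0.0407, 0.1063]
tool_rot: [0.819, 0.574, -0.0, 0.0]
ft_force: [-0.2, -0.8, -0.7]
grip_width: 0.0854
grasp_force: 0.0
[0.58544128 0.04068782 0.10627275] [ 8.18766337e-01  5.74126839e-01 -2.40020315e-04  1.25187263e-05]
```

```bash
python3 -m inch '[0,0,-35,0,0,0,100, 0,0,-65,0,0,0,100, 0,0,-78,0,0,0,100, 0,0,-80,0,0,0,100, 0,0,-80,0,0,0,100]'
```

```text
clock: 13.85
eef_pos: [0.5843, 0.0376, 0.0254]
tool_rot: [0.82, 0.572, -0.001, -0.001]
ft_force: [0.7, 0.0, -0.0]
grip_width: 0.0855
grasp_force: 0.0
```

```bash
python3 -m inch '[0.8,-0.2,1,0,0,0,100, 0.8,-0.2,1,0,0,0,70, 0.8,-0.2,1,0,0,0,50, 0.8,-0.2,1,0,0,0,50, 0.8,-0.2,1,0,0,0,50, 0.8,-0.2,1,0,0,0,50]'; python3 -m inch '[0.4,0.9,0,0,0,0,50, 0.7,1.9,0,0,0,0,50, 0.7,1.9,0,0,0,0,50]'
```

```text
clock: 14.35
eef_pos: [0.5874, 0.0385, 0.0296]
tool_rot: [0.82, 0.573, 0.001, 0.001]
ft_force: [-2.0, -0.2, 8.3]
grip_width: 0.0527
grasp_force: 61.3
clock: 14.6
eef_pos: [0.5875, 0.0387, 0.0295]
tool_rot: [0.82, 0.572, -0.0, 0.002]
ft_force: [-3.5, -5.5, 9.2]
grip_width: 0.0529
grasp_force: 61.6
```

```bash
python3 e2.py 5
```

```text
side loose -1 median -27.50000000000001 slope mrad -26.960784313725824 [-27.5 -28.  -28.  -28.5 -27.5 -25.5 -24.  -25.  -25.  -26.5 -26.5 -27.  -28.  -29.  -29.5 -28.5 -29.5]
side loose 1 median 31.000000000000014 slope mrad -84.25245098039213 [33.5 32.  32.  32.  32.  29.5 28.  32.5 32.  31.  30.5 31.  28.5 29.  29.  26.5 26. ]
side ctl -1 median -40.50000000000002 slope mrad 201.13636363636343 [-37.5 -38.5 -40.5 -41.  -41.5 -41.5 -41.5 -42.  -29.5 -31.  -32. ]
side ctl 1 median 26.00000000000001 slope mrad 354.5454545454549 [18.  17.5 26.  25.  24.  17.5 32.  31.5 31.5 31.5 30.5]
side offset loose-ctl mm: -x 13.00000000000001  +x 5.0000000000000036
[0.5875, 0.0388, 0.0296] [0.82, 0.5724, -0.0003, 0.002]
```

```bash
python3 -m inch '[-0.7,-1.9,1,0,0,0,50, -1.6,-2,2,0,0,0,50, -2.4,-1.4,2,0,0,0,50, -2.4,-1.4,2,0,0,0,50, -2.4,-1.4,2,0,0,0,50]'
```

```text
clock: 15.07
eef_pos: [0.585, 0.0389, 0.0297]
tool_rot: [0.82, 0.573, 0.0, 0.0]
ft_force: [0.4, -2.2, 2.3]
grip_width: 0.0526
grasp_force: 63.7
```

```bash
python3 -m inch '[0.5,-0.2,0,0,0,0,50, 0.8,0.8,0,0,0,0,50, 1.2,1.7,0,0,0,0,50, 1.2,1.7,0,0,0,0,50]'; python3 -m inch '[0.4,0.9,0,0,0,0,50, 0.4,0.9,0,0,0,0,50]'
```

```text
clock: 15.4
eef_pos: [0.5854, 0.0395, 0.0297]
tool_rot: [0.82, 0.573, -0.001, 0.001]
ft_force: [-3.3, -4.7, 5.4]
grip_width: 0.0528
grasp_force: 64.3
clock: 15.57
eef_pos: [0.5854, 0.0396, 0.0296]
tool_rot: [0.82, 0.572, -0.002, 0.001]
ft_force: [-4.3, -6.5, 7.4]
grip_width: 0.053
grasp_force: 64.4
```

```bash
python3 -m inch '[0,0,0,0,0,0,75, 0,0,0,0,0,0,100, 0,0,0,0,0,0,100, 0,0,0,0,0,0,100, 0,0,10,0,0,0,100, 0,0,40,0,0,0,100, -10,-30,75,0,0,-0.1,100, -20,-65,80,0,0,-0.22,100]';  python3 -m inch '[-14,-36,0,0,0,-0.12,100, -28,-73,0,0,0,-0.24,100, -42,-110,0,0,0,-0.36,100, -56,-147,0,0,0,-0.48,100, -70,-184,0,0,0,-0.6,100, -84,-221,0,0,0,-0.7,100, -92,-234,0,0,0,-0.78,100, -92,-234,0,0,0,-0.78,100]';python3 - <<'E'
from edges import *
I={}
for c in("top","side"):
  im=bot.camera(c);I[c]=im;cv2.imwrite(f"pics/{c[0]}6.png",im);edges(c,im)
np.set_printoptions(precision=4,suppress=True)
for c in I: print(c,"tile fit",fit("tile",[.585,.040,-.35],{c:I[c]},zone=(-.045,.045,-.055,.035))[0])
# gap profile along y through between-well lines
for c in I:
  for x in(-.022,0,.022):
    u=pj(c,place(np.array([[x,y,.014] for y in np.arange(-.012,.0121,.0015)]),(.598,.0787,-.35))).astype(np.float32)
    print(c,x,cv2.remap(I[c].max(2).astype(np.float32),u[:,:1],u[:,1:],cv2.INTER_CUBIC)[:,0].round().astype(int))
o=bot.get_obs();print(o["eef_pos"].round(4).tolist(),o["tool_rot"].round(4).tolist(),o["ft_force"])
E
```

```text
clock: 16.23
eef_pos: [0.5701, -0.0211, 0.1146]
tool_rot: [0.877, 0.48, 0.004, 0.002]
ft_force: [2.7, -0.3, 0.8]
grip_width: 0.0855
grasp_force: 0.0
clock: 16.9
eef_pos: [0.4729, -0.2608, 0.1101]
tool_rot: [0.994, 0.106, 0.0, 0.001]
ft_force: [0.4, 0.2, -0.2]
grip_width: 0.0853
grasp_force: 0.0
top loose -1 median -27.50000000000001 slope mrad 6.127450980392067 [-27.5 -28.  -27.5 -27.5 -28.  -27.  -27.5 -27.5 -27.5 -27.  -27.5 -27.  -27.5 -27.5 -27.5 -27.5 -27. ]
top loose 1 median 29.00000000000001 slope mrad -0.6127450980388937 [29.  29.5 29.  29.  29.  28.5 28.5 29.  29.  29.  29.  29.  29.  29.  29.  29.  29. ]
top ctl -1 median -27.00000000000001 slope mrad 9.090909090908976 [-27.  -27.5 -27.  -26.5 -26.5 -26.5 -27.  -26.5 -27.  -27.  -26.5]
top ctl 1 median 29.50000000000001 slope mrad 2.2727272727272725 [29.  29.5 30.  29.5 29.5 29.  29.5 29.5 29.5 29.5 29.5]
top offset loose-ctl mm: -x -0.5  +x -0.5
side loose -1 median -29.50000000000001 slope mrad -4.901960784313843 [-29.5 -29.5 -29.5 -30.  -29.  -29.  -29.  -29.5 -30.5 -29.5 -30.  -29.5 -29.5 -29.  -29.5 -30.  -30. ]
side 
[... 395 characters left out ...]
 28.5 29.  28.5]
side offset loose-ctl mm: -x -0.5  +x -0.5
top tile fit [ 0.5852  0.0407 -0.3512]
side tile fit [ 0.5828  0.0411 -0.3497]
top -0.022 [195 203 214 226 237 233 215 197 203 224 231 220 209 207 211 198 183]
top 0 [227 225 224 227 228 223 209 203 213 226 230 229 228 225 219 218 217]
top 0.022 [155 169 181 191 205 210 206 210 218 221 213 198 185 165 156 144 140]
side -0.022 [180 185 192 197 203 210 216 220 225 226 226 224 219 213 204 197 191]
side 0 [227 228 229 230 230 230 229 229 228 228 229 229 228 228 227 226 227]
side 0.022 [201 204 209 215 221 224 225 224 223 220 215 211 208 203 196 190 187]
[0.4743, -0.2577, 0.1099] [0.994, 0.1096, 0.0005, -0.0001] [-0.0657  0.3334 -0.0902]
```

```bash
python3 - <<'E'
from edges import *
for k in(2,4,6):
  g=cv2.imread(f"pics/t{k}.png").max(2).astype(np.float32)
  for x in(-.025,-.022,-.012,0,.012,.022,.025):
    u=pj("top",place(np.array([[x,y,.014] for y in np.arange(-.006,.0061,.0015)]),(.598,.0787,-.35))).astype(np.float32)
    print(k,x,cv2.remap(g,u[:,:1],u[:,1:],cv2.INTER_CUBIC)[:,0].round().astype(int))
E
```

```text
2 -0.025 [233 223 203 186 194 209 216 214 208]
2 -0.022 [224 228 214 188 193 220 231 221 210]
2 -0.012 [192 210 211 203 202 204 194 164 134]
2 0 [224 224 210 202 212 226 230 229 229]
2 0.012 [172 206 210 186 184 205 207 187 157]
2 0.022 [224 216 206 210 219 222 212 197 184]
2 0.025 [179 169 156 169 198 225 232 227 218]
4 -0.025 [227 215 196 182 193 209 216 215 208]
4 -0.022 [235 232 215 197 204 225 231 221 209]
4 -0.012 [168 198 210 203 201 205 194 164 134]
4 0 [228 222 209 202 212 226 230 228 228]
4 0.012 [189 216 218 198 197 211 207 186 156]
4 0.022 [225 220 208 210 218 220 210 196 184]
4 0.025 [222 209 183 181 204 225 231 226 218]
6 -0.025 [223 212 189 175 191 210 216 215 208]
6 -0.022 [237 233 215 197 203 224 231 220 209]
6 -0.012 [167 196 209 202 200 204 193 163 134]
6 0 [228 223 209 203 213 226 230 229 228]
6 0.012 [189 217 219 199 196 210 206 185 156]
6 0.022 [205 210 206 210 218 221 213 198 185]
6 0.025 [228 217 190 184 204 225 231 226 217]
```

The joint profile looks the same as right after the end push, so the tiles are flush, with 0.5 mm of offset left. Next is the loupe.

```bash
python3 -m inch '[-1.5,2,-35,0,0,0,100, -1.5,2,-65,0,0,0,100, -1.5,2,-80,0,0,0,100, -1.5,2,-83,0,0,0,60, -1.5,2,-83,0,0,0,20, -1.5,2,-83,0,0,0,0, -1.5,2,-83,0,0,0,0, -1.5,2,-83,0,0,0,0]'; python3 -m inch '[0,0,0,0,0,0,0, 0,0,0,0,0,0,0]'
```

```text
clock: 17.67
eef_pos: [0.4742, -0.2557, 0.0279]
tool_rot: [0.994, 0.11, 0.001, 0.001]
ft_force: [0.1, 0.0, 0.2]
grip_width: 0.0257
grasp_force: 0.0
clock: 17.83
eef_pos: [0.4739, -0.2559, 0.0279]
tool_rot: [0.994, 0.11, 0.001, 0.001]
ft_force: [-0.1, 0.6, 6.2]
grip_width: 0.0117
grasp_force: 61.4
```

```bash
python3 -m inch '[0,0,10,0,0,0,0, 0,0,35,0,0,0,0, 0,0,65,0,0,0,0, 0,0,90,0,0,0,0, 0,0,97,0,0,0,0, 0,0,97,0,0,0,0]'; python3 -m inch '[2,20,0,0,0,0.04,0, 8,52,0,0,0,0.09,0, 14,86,0,0,0,0.14,0, 20,120,0,0,0,0.19,0, 26,154,0,0,0,0.24,0, 31,188,0,0,0,0.3,0, 35,215,0,0,0,0.3,0, 37,235,0,0,0,0.3,0]'; python3 -m inch '[2,18,0,0,0,0,0, 4,32,0,0,0,0,0, 5,38,0,0,0,0,0, 5,38,0,0,0,0,0, 5,38,0,0,0,0,0, 5,38,0,0,0,0,0]'; python3 - <<'E'
from h import *
np.set_printoptions(precision=4,suppress=True)
o=bot.get_obs();print(o["clock"],o["eef_pos"],o["tool_rot"],o["grip_width"])
I={}
for c in("top","side"):
  I[c]=bot.camera(c);cv2.imwrite(f"pics/{c[0]}7.png",I[c])
R={}
for c in("top","side"):
  for r in bot.spot_point(c,"lens")[:2]: print(c,r["confidence"],r["uv"]); R.setdefault(c,r["uv"])
  print(c,"want",proj(c,[.598,.0787,.105]))
print(tri(R["top"],R["side"]))
f=5
def z(im,x,y): return cv2.resize(im[y-30:y+30,x-38:x+38],None,fx=f,fy=f,interpolation=cv2.INTER_CUBIC)
cv2.imwrite("pics/m7.png",np.hstack([z(I["top"],302,190),z(I["side"],335,185)]))
E
```

```text
clock: 18.33
eef_pos: [0.4744, -0.2563, 0.1262]
tool_rot: [0.994, 0.11, 0.002, 0.002]
ft_force: [-0.2, 0.6, -2.0]
grip_width: 0.0121
grasp_force: 60.6
clock: 19.0
eef_pos: [0.5086, -0.0179, 0.1214]
tool_rot: [0.966, 0.258, -0.002, -0.001]
ft_force: [0.2, -0.3, -2.0]
grip_width: 0.0123
grasp_force: 60.6
clock: 19.5
eef_pos: [0.5143, 0.0168, 0.1227]
tool_rot: [0.967, 0.257, -0.001, 0.0]
ft_force: [0.2, -1.0, -1.0]
grip_width: 0.0119
grasp_force: 60.6
19.5 [0.5143 0.0168 0.1227] [ 0.9665  0.2565 -0.0008  0.0001] 0.011922184998737812
top 0.46 [303.2, 186.5]
top want [301.0772 184.8206]
side 0.89 [339.1, 182.0]
side 0.32 [362.6, 203.6]
side want [338.575  180.7515]
[0.5966 0.0729 0.1041]
```

View pics/m7.png

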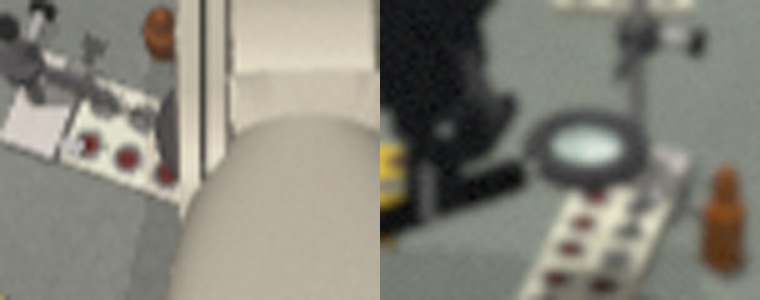

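In the side view the loupe is held clear. Its lens is centred near (338,184), just short of the post and pointer, and the arm hides it in the top view. The last call left it about 14 mm short in y, so I'll finish the move and then fit the lens height and tilt from the side view.

```bash
python3 -m inch '[1,5,1,0,0,0,0, 2,10,2,0,0,0,0, 2.4,14.8,2.5,0,0,0,0, 2.4,14.8,2.5,0,0,0,0, 2.4,14.8,2.5,0,0,0,0, 2.4,14.8,2.5,0,0,0,0]'; cat > lf.py <<'E'
from fit import *
from scipy.spatial.transform import Rotation as Ro
import sys
np.set_printoptions(precision=4,suppress=True)
o=bot.get_obs();R=Ro.from_quat(o["tool_rot"]).as_matrix();p=o["eef_pos"]
ya=R[:,1];lx=np.array([-ya[1],ya[0],0]);lx/=np.linalg.norm(lx);print("yaw",np.arctan2(lx[1],lx[0]),"tilt tool z",R[:,2],p)
T=bot.camera("top");S=bot.camera("side");cv2.imwrite(f"pics/s{sys.argv[1]}.png",S);cv2.imwrite(f"pics/t{sys.argv[1]}.png",T)
lens=p+lx*.0939+[0,0,-.020];print("kin lens",lens,"side uv",proj("side",lens))
big=cv2.resize(S,None,fx=U,fy=U,interpolation=cv2.INTER_CUBIC).max(2).astype(np.float32)
ly=np.cross([0,0,1],lx)
# rim: outer silhouette + bright glass disc (radius rg); params: along-lx, height, pitch
def ren(q):
    c=p+lx*(.0939+q[0]/1e3)+ly*q[2]/1e3+[0,0,-.020+q[1]/1e3];a=q[3]/100
    ex=lx*np.cos(a)+np.array([0,0,np.sin(a)]);n=np.cross(ex,ly)
    t=np.arange(0,2*np.pi,.1)[:,None]
    m=np.full(big.shape,125,np.uint8)
    rg=q[4]
    D=lambda r,h:((pj("side",c+r*(ex*np.cos(t)+ly*np.sin(t))+n*h)+.5)*U-.5).astype(np.float32)
    H=cv2.convexHull(np.vstack([D(.034,.008),D(.034,-.008)]))[:,0]
    return H,D(rg/1e3,.000)
u0=np.round((pj("side",lens[None])[0]+.5)*U).astype(int)
sl=(slice(u0[1]-70,u0[1]+70),slice(u0[0]-90,u0[0]+90))
# bands: only rim-vs-glass contrast and rim-vs-outside on a mask away from handle
def score(q):
    H,G=ren(q);m=np.zeros(big.shape,np.uint8);g=m.copy();w=m.copy()
    cv2.fillConvexPoly(m,np.round(H*16).astype(np.int32),255,cv2.LINE_AA,4)
    cv2.fillConvexPoly(g,np.round(G*16).astype(np.int32),255,cv2.LINE_AA,4)
    m=cv2.GaussianBlur(m,(0,0),3)[sl]/255.;g=cv2.GaussianBlur(g,(0,0),3)[sl]/255.
    rim=np.clip(m-g,0,1);out=np.clip(cv2.dilate(m,np.ones((17,17)))-m,0,1);I=np.minimum(big[sl],170)
    return (I*rim).sum()/rim.sum()-.5*(I*g).sum()/g.sum()-.5*(I*out).sum()/out.sum()
best=None
for pitch in(-10,0,10):
    q=np.array([0,0,0,pitch,20.]);s=np.vstack([q]+[q+np.eye(5)[i]*5 for i in range(5)])
    r=minimize(score,q,method="Nelder-Mead",options=dict(initial_simplex=s,maxiter=400,xatol=.05,fatol=.01));print("free",r.x,r.fun)
for pitch in(-10,-5,0,5,10):
    r=minimize(lambda k:score([0,k[0],k[1],pitch,k[2]]),[0,0,20],method="Nelder-Mead",options=dict(initial_simplex=[[0,0,20],[5,0,20],[0,5,20],[0,0,23]],maxiter=200));print("pitch",pitch/100,"dz dy rg",r.x,r.fun)
E
python3 lf.py 8
```

```text
clock: 20.2
eef_pos: [0.5172, 0.0326, 0.1258]
tool_rot: [0.966, 0.257, -0.0, 0.0]
ft_force: [-0.5, 0.5, -0.1]
grip_width: 0.0123
grasp_force: 60.6
yaw 0.5202978654571336 tilt tool z [-0.0001 -0.0002 -1.    ] [0.5172 0.0326 0.1258]
kin lens [0.5987 0.0793 0.1058] side uv [338.8126 180.3634]
free [ 11.4637 -11.6536  17.3899 -14.0025  15.7132] -49.17831387059478
free [ 73.134  -82.3234 105.8674  -2.4136  18.6636] -51.61181168998194
free [ 12.464  -12.4201  18.2054 -10.4563  15.8031] -49.41403657036491
pitch -0.1 dz dy rg [ 1.8571  0.8181 15.4531] -48.468676937272484
pitch -0.05 dz dy rg [ 1.9534  0.7137 15.2344] -48.28350699483914Traceback (most recent call last):
  File "lf.py", line 36, in <module>
    r=minimize(lambda k:score([0,k[0],k[1],pitch,k[2]]),[0,0,20],method="Nelder-Mead",options=dict(initial_simplex=[[0,0,20],[5,0,20],[0,5,20],[0,0,23]],maxiter=200));print("pitch",pitch/100,"dz dy rg",r.x,r.fun)
    res = _minimize_neldermead(fun, x0, args, callback, bounds=bounds,
                               **options)
    fxr = func(xr)
    fx = function(np.copy(x), *(wrapper_args + a
[... 309 characters left out ...]
^^
  File "lf.py", line 25, in score
    H,G=ren(q);m=np.zeros(big.shape,np.uint8);g=m.copy();w=m.copy()
        ~~~^^^
  File "lf.py", line 20, in ren
    return H,D(rg/1e3,.000)
             ~^^^^^^^^^^^^^
  File "lf.py", line 18, in <lambda>
    D=lambda r,h:((pj("side",c+r*(ex*np.cos(t)+ly*np.sin(t))+n*h)+.5)*U-.5).astype(np.float32)
                   ~~^^^^^^^^^^^^^^^^^^^^^^^^^^^^^^^^^^^^^^^^^^^^
  File "fit.py", line 5, in pj
    K,T=info(c);q=(K@(T[:3,:3]@P.T+T[:3,3:])).T;return q[:,:2]/q[:,2:]
        ~~~~^^^
  File "h.py", line 4, in info
    i=bot.camera_info(c);return np.array(i["intrinsics"]),np.array(i["camera_from_world"])
ValueError: time passes only in moves, steps and waits
```

The lens fits the side view level, with no droop. It sits at about 0.1065–0.1077 m against the pointer's 0.1045, so I'll lower it 2 mm and let it settle.

```bash
python3 -m inch '[-0.5,-0.4,-1,0,0,0,0, -0.5,-0.4,-2,0,0,0,0, -0.5,-0.4,-2,0,0,0,0, -0.5,-0.4,-2,0,0,0,0, -0.5,-0.4,-2,0,0,0,0, -0.5,-0.4,-2,0,0,0,0, -0.5,-0.4,-2,0,0,0,0, -0.5,-0.4,-2,0,0,0,0]'; sed -i '/^for pitch in(-10,0,10)/,$d' lf.py; cat >> lf.py <<'E'
_i={c:info(c) for c in("top","side")}
import fit;fit.info=lambda c:_i[c]
for pitch in(-5,0,5):
    r=minimize(lambda k:score([0,k[0],k[1],pitch,k[2]]),[0,0,17],method="Nelder-Mead",options=dict(initial_simplex=[[0,0,17],[5,0,17],[0,5,17],[0,0,20]],maxiter=90));print("pitch",pitch/100,"dz dy rg",r.x,r.fun)
# handle, seen from the side: dark-profile centre height at stations along it
g=cv2.GaussianBlur(S.max(2),(0,0),.7).astype(np.float32)
for s in(.02,.03,.04,.05):
    h=np.arange(-.03,.0301,.001);u=pj("side",np.array([p+lx*(s-.0011)+[0,0,-.02+k] for k in h])).astype(np.float32)
    v=cv2.remap(g,u[:,:1],u[:,1:],cv2.INTER_LINEAR)[:,0];print("handle",s,v[::4].round().astype(int),"dark centre mm",(h[v<80].mean()*1000) if (v<80).any() else None)
E
python3 lf.py 9
```

```text
clock: 20.97
eef_pos: [0.5168, 0.032, 0.1238]
tool_rot: [0.966, 0.257, 0.0, -0.0]
ft_force: [0.2, 0.2, -1.5]
grip_width: 0.012
grasp_force: 60.6
yaw 0.5197748123923963 tilt tool z [ 0.  0. -1.] [0.5168 0.032  0.1238]
kin lens [0.5983 0.0787 0.1038] side uv [338.6634 181.1216]
pitch -0.05 dz dy rg [ 1.8595  0.6988 15.2617] -47.63352475008949
pitch 0.0 dz dy rg [ 2.1957  0.3834 14.7132] -47.08788883155688
pitch 0.05 dz dy rg [ 2.1628  0.4363 14.1643] -46.39179225709739
handle 0.02 [140 141 141 138 126  96  57  30  22  25  42  66  71  49  31  25] dark centre mm 11.000000000000032
handle 0.03 [141 140 140 138 126  94  51  24  20  29  55  82  80  55  35  27] dark centre mm 10.264705882352976
handle 0.04 [142 141 140 138 124  90  49  24  24  34  61  97 116 113  95  72] dark centre mm 3.8333333333333646
handle 0.05 [143 144 143 138 123  91  52  30  35  53  83 109 124 131 132 128] dark centre mm 0.5000000000000282
```

```bash
python3 -c "
from workcell import bot
print(bot.job_done())"
```

```text
the job is handed in; nothing more can be done
None
```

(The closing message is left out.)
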